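# Tap the pigment jars shut, light to dark

### The job

Close the pigment jars for the day without soiling a light colour with a dark one: tap the raised lid with the yellow dab down until it is fully home, then the red, then the black. Tap lightly from above with the fingertips, so that no jar is knocked over, shoved along or lifted, and leave the blue jar's lid standing up, as it is still drying. Do not disturb the other things, and finish clear of everything.

Things in the scene. Friction and masses are not known exactly. Their poses are not given: they have to be found in the camera images.
- yellow_lid_top (a point): centre of the top of the lid of the yellow jar: a small clear glass jar, 58 mm across, 70 mm tall with the lid home, with a white crusted push-on lid 57 mm across marked by a round yellow dab of pigment 42 mm across; z is up. Stands loose on the table, jar with lid about 0.3 kg. The top is 71.5 mm above the table with the lid home and higher by the lid's joint value
- yellow_jar_lid (a joint): how far the lid of the yellow jar stands up, in m: 0 is fully home; it starts 7 to 11 mm up. It slides straight down under about 2.5 N and stays where it is left; a rubber seal inside it gives 1 mm for each 2 N and springs back (the joint value does not count this), so the fingertips must go 2 to 4 mm lower than the home height; 4 to 8 N is enough, and over 14 N the seal is flat
- yellow_jar: the yellow jar (the one whose lid bears the yellow dab), origin at the centre of its underside, z up
- red_lid_top (a point): centre of the top of the lid of the red jar: a small clear glass jar, 58 mm across, 70 mm tall with the lid home, with a white crusted push-on lid 57 mm across marked by a round red dab of pigment 42 mm across; z is up. Stands loose on the table, jar with lid about 0.3 kg. The top is 71.5 mm above the table with the lid home and higher by the lid's joint value
- red_jar_lid (a joint): how far the lid of the red jar stands up, in m: 0 is fully home; it starts 7 to 11 mm up. It slides straight down under about 2.5 N and stays where it is left; a rubber seal inside it gives 1 mm for each 2 N and springs back (the joint value does not count this), so the fingertips must go 2 to 4 mm lower than the home height; 4 to 8 N is enough, and over 14 N the seal is flat
- red_jar: the red jar (the one whose lid bears the red dab), origin at the centre of its underside, z up
- black_lid_top (a point): centre of the top of the lid of the black jar: a small clear glass jar, 58 mm across, 70 mm tall with the lid home, with a white crusted push-on lid 57 mm across marked by a round black dab of pigment 42 mm across; z is up. Stands loose on the table, jar with lid about 0.3 kg. The top is 71.5 mm above the table with the lid home and higher by the lid's joint value
- black_jar_lid (a joint): how far the lid of the black jar stands up, in m: 0 is fully home; it starts 7 to 11 mm up. It slides straight down under about 2.5 N and stays where it is left; a rubber seal inside it gives 1 mm for each 2 N and springs back (the joint value does not count this), so the fingertips must go 2 to 4 mm lower than the home height; 4 to 8 N is enough, and over 14 N the seal is flat
- black_jar: the black jar (the one whose lid bears the black dab), origin at the centre of its underside, z up
- blue_lid_top (a point): centre of the top of the lid of the blue jar: a small clear glass jar, 58 mm across, 70 mm tall with the lid home, with a white crusted push-on lid 57 mm across marked by a round blue dab of pigment 42 mm across; z is up. Stands loose on the table, jar with lid about 0.3 kg. The top is 71.5 mm above the table with the lid home and higher by the lid's joint value
- blue_jar_lid (a joint): how far the lid of the blue jar stands up, in m: 0 is fully home; it starts 7 to 11 mm up. It slides straight down under about 2.5 N and stays where it is left; a rubber seal inside it gives 1 mm for each 2 N and springs back (the joint value does not count this), so the fingertips must go 2 to 4 mm lower than the home height; 4 to 8 N is enough, and over 14 N the seal is flat
- blue_jar: the blue jar (the one whose lid bears the blue dab), origin at the centre of its underside, z up
- muller: bystander: loose glass muller, 60 mm across its foot, 81 mm tall, waisted with a knob; origin at the centre of its underside
- stopper_bottle: bystander: loose small round glass bottle with a glass stopper, 47 mm across, 81 mm tall; origin at the centre of its underside
- glass_cutter: bystander: loose cutter lying flat between the jars and the robot, wooden handle, 12 x 129 x 12 mm, long along its y; origin at the centre of its underside
Things that resemble listed ones, but are neither listed nor needed, are in the scene too. What is shaped like the red_jar but purple is not meant.

How it is judged:
On the way, in this order (a step that is already met when the one before it is completed fails the run):
1. the yellow lid is home, with red and black still up (value of joint yellow_jar_lid below 0.002 m and value of joint each of red_jar_lid, black_jar_lid above 0.004 m), for 0.2 s.
2. the red lid is home, with black still up (value of joint red_jar_lid below 0.002 m and value of joint black_jar_lid above 0.004 m), for 0.2 s.
3. the black lid is home (value of joint black_jar_lid below 0.002 m), for 0.2 s.
At the end, for the whole second after the job is handed in: The yellow, red and black lids are home within 2 mm, the blue lid stands at least 5 mm up, all four jars stand upright and still on the table within 30 mm of where they started, and the other loose things are within 30 mm of where they lay (value of joint each of yellow_jar_lid, red_jar_lid, black_jar_lid below 0.002 m and value of joint blue_jar_lid above 0.005 m and angle between each of yellow_jar, red_jar, black_jar, blue_jar's own z axis and vertical below 0.1 rad and height (world z) of each of yellow_jar, red_jar, black_jar, blue_jar below 0.006 m and distance of each of yellow_jar, red_jar, black_jar, blue_jar, muller, stopper_bottle, glass_cutter from where it was at the start of the episode below 0.03 m and linear speed of each of yellow_jar, red_jar, black_jar, blue_jar below 0.02 m/s); the robot touches nothing.
It fails at once if a lid was pressed down before its turn, or the blue lid was pressed down (value of joint blue_jar_lid below 0.005 m or (value of joint red_jar_lid below 0.004 m and value of joint yellow_jar_lid above 0.002 m) or (value of joint black_jar_lid below 0.004 m and value of joint red_jar_lid above 0.002 m)).
It fails at once if a jar or its lid was pressed or struck with more than 25 N (contact force between the fingers and yellow_jar above 25 N or contact force between the fingers and red_jar above 25 N or contact force between the fingers and black_jar above 25 N or contact force between the fingers and blue_jar above 25 N).
It fails at once if a lid or a jar was lifted (value of joint any of yellow_jar_lid, red_jar_lid, black_jar_lid, blue_jar_lid above 0.018 m or height (world z) of any of yellow_jar, red_jar, black_jar, blue_jar above 0.012 m).
It fails at once if a jar was tipped or shoved more than 30 mm (angle between any of yellow_jar, red_jar, black_jar, blue_jar's own z axis and vertical above 0.3 rad or distance of any of yellow_jar, red_jar, black_jar, blue_jar from where it was at the start of the episode above 0.03 m).
It fails at once if a bystander was disturbed by more than 30 mm (distance of any of muller, stopper_bottle, glass_cutter from where it was at the start of the episode above 0.03 m).
It also fails if it takes over 43 s, if anything falls off the work surface, if the arm or the gripper's body presses on something with over 40 N, if the wrist force passes 120 N, or if a joint passes its speed limit or range.

### The arm

A 6-joint arm with a two-finger parallel gripper is mounted at the origin on a cart in front of the work surface, level with it; the furniture and walls round the work are solid. World frame = base frame: x ahead of the robot, y to its left, z up, the work surface at z = 0. Lengths are in m, angles in rad, forces in N, time in s.
With the tool pointing down it reaches from about 0.35 to 0.85 m from the base axis. Payload 8.1 kg.
Tool frame: the origin (TCP) lies midway between the tips of the shut fingers; the grasp point (between the pads) lies 19 mm behind it; z points along the fingers, y is the direction in which the jaws open and shut (so a half turn about z gives the same grasp; the last joint's range is limited). The gripper opens to 85 mm and grips with 20 to 120 N. Pads are 22 mm wide; open, the fingers measure 114 mm over their backs; the gripper's body (76 mm by 85 mm) begins 54 mm behind the grasp point. The pads swing forward as they close: fully open they stand 13 mm farther back than shut.
Start: joints at [-1.352, 0.13, 1.488, -0, 1.523, -0.085], TCP at [0.18, -0.573, 0.231] pointing down, gripper open.
Joint ranges: [-2.96, 2.96], [-0.89, 2.26], [0.02, 2.5], [-1.34, 4.48], [0, 2.73], [-2.66, 2.66]. Speed limits (rad/s): [2.39, 2.39, 2.79, 3.14, 3.14, 3.14].

### API

Orientations are given as a unit quaternion [w, x, y, z].
In Python, from plant import read_state, snapshot, hand_in gives the robot as it stands.
- The arm moves only by the tool send_rows, never from a script. Its argument "deltas" is a list of rows, each an object with "delta_rot": the turn, a rotation vector about the tool's x, y, z in degrees, a list of three; "xyz": the shift along the tool's x, y, z in cm, a list of three; "jaw": the closure, from -1 (fully open) to 1 (shut). In form: [{"delta_rot": [ax, ay, az], "xyz": [x, y, z], "jaw": jaw}, ...]. A call has 1 to 12 rows; each row is the pose to reach, as a shift and turn from the pose commanded when the call began, along the tool's axes at that moment; what a row does not reach only later rows make up. A row lasts 1/12 s, in which the tool goes at most 41.7 mm and 7.16 degrees, less where a joint would pass 70% of its speed; a pose out of reach is approached as far as the arm can. A call with a gripper value outside its range is refused whole. The fingers move at their own pace and stop on an object; "newtons" is the grip in N (left out, the last holds). Time passes only in rows, so rows that repeat a pose let the fingers close. It gives the time, the measured TCP pose, the force and the opening at its end, in the units of the state.
- read_state(): the state, without advancing time (a new reading comes with each control period).
- snapshot(name): name is "scene" or "top" or "wrist"; returns a dict with "frame" (384x512x3 uint8, red, green, blue), "fx", "fy", "cx", "cy" (pixels), "R" (3x3) and "t" (3): a world point X has camera coordinates R X + t; the wrist camera has in their place "T_tool_cam" (4x4, takes a point from camera to tool coordinates, whose origin is the TCP and whose axes are the flange's). Camera axes: x right, y down, z forward; pixel columns grow to the right and rows downward; lengths in m; the calibration is good to about 2 mm. A picture is of the moment at which its call begins: read the wrist's pose just before it. There is no depth.
- hand_in(): hands the job in, once; it reports no verdict.
The state is a dict: "t": time; "q": joint angles; "joint_vel": joint speeds; "joint_torque": joint torques, N m; "eef_pos": TCP position; "eef_rot": TCP orientation; "force": force on the tool from outside, world axes, zero at the start; "torque": the same for the moment, N m; "gripper_width": opening from 0.0 (shut) to 1.0 (fully open).
Only numpy, scipy, OpenCV 4.12 (cv2) and the standard library are available. Lean on these libraries where they do the work, as an engineer would, in place of code of your own. Each camera call takes 0.05 s, during which the arm holds its last target.

## Working session

There is one attempt and no reset: what is moved stays moved. The work goes in short steps, Python scripts to look and compute and a tool call to move; the robot and the scene stay as the last step left them, time stands still between calls to the robot, and variables do not carry over. Pictures are saved under pics/ and viewed, and the job is handed in when it is done.

Besides the shell and the picture viewer there is one more tool, called after "Call:" as a command line: name --argument value ..., lists and objects as JSON in quotes. send_rows: Moves the arm, as the interface text tells. Its arguments: {"type":"object","properties":{"deltas":{"type":"array"},"newtons":{"type":"number"}},"required":["deltas"]}

```bash
mkdir -p pics; python3 - <<'E'
from plant import *
import cv2
s=read_state();print({k:(v if not hasattr(v,'round') else v) for k,v in s.items()})
for n in("scene","top","wrist"):
    d=snapshot(n);cv2.imwrite(f"pics/{n}0.png",d["frame"][:,:,::-1])
    print(n,{k:v for k,v in d.items() if k!="frame"})
E
```

```text
{'t': 0.0, 'q': array([-1.35241643e+00,  1.31178570e-01,  1.48928726e+00, -2.31202735e-05,
        1.52299378e+00, -8.53829469e-02]), 'joint_vel': array([-0.00122149,  0.00041425, -0.00092675,  0.00045661,  0.00079429,
       -0.00102687]), 'joint_torque': array([-1.97038285e-04, -5.69391811e+01, -5.00559211e+01, -1.25737238e-04,
        1.47649425e-02,  9.98107538e-06]), 'eef_pos': array([ 0.17937053, -0.57198173,  0.23022965]), 'eef_rot': array([-9.30646542e-04,  9.88487656e-01,  1.51298651e-01, -7.35499441e-05]), 'force': array([-0.20734066, -0.38631167, -0.41162089]), 'torque': array([ 0.01659082,  0.04375823, -0.01814274]), 'gripper_width': 0.9988343874180574}
scene {'fx': 360.56785470381607, 'fy': 360.56785470381607, 'cx': 253.37582017407115, 'cy': 189.91169478719806, 'R': array([[ 0.75798287, -0.65219047,  0.01046708],
       [-0.28645657, -0.34725399, -0.89294866],
       [ 0.58600734,  0.67384143, -0.45003682]]), 't': array([-0.37749995,  0.2072618 ,  0.74378643])}
top {'fx': 387.27243242150695, 'fy': 387.27243242150695, 'cx': 248.82182189153727, 'cy': 189.99756786454864, 'R': array([[-3.86878120e-03, -9.99586149e-01,  2.85054892e-02],
       [-9.86504663e-01, -8.51012394e-04, -1.63730953e-01],
       [ 1.63687451e-01, -2.87542372e-02, -9.86093105e-01]]), 't': array([-0.03233712,  0.48307158,  0.9037207 ])}
wrist {'fx': 343.77051743866355, 'fy': 343.77051743866355, 'cx': 260.5538194676199, 'cy': 187.01720091951958, 'T_tool_cam': array([[ 4.14859189e-04, -9.58363925e-01, -2.85549323e-01,
         7.38601960e-02],
       [ 9.99999044e-01,  7.74176519e-04, -1.14545554e-03,
         6.12014007e-04],
       [ 1.31882885e-03, -2.85548575e-01,  9.58363330e-01,
        -1.43132524e-01],
       [ 0.00000000e+00,  0.00000000e+00,  0.00000000e+00,
         1.00000000e+00]])}
```

View pics/scene0.png

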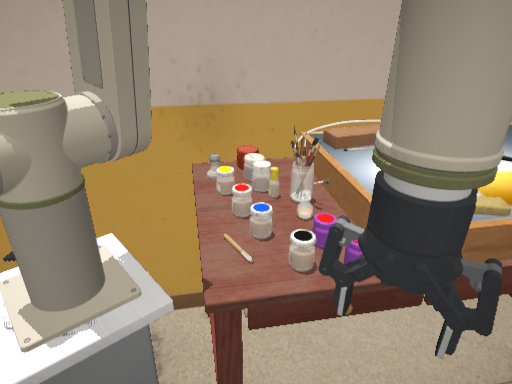

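View pics/top0.png

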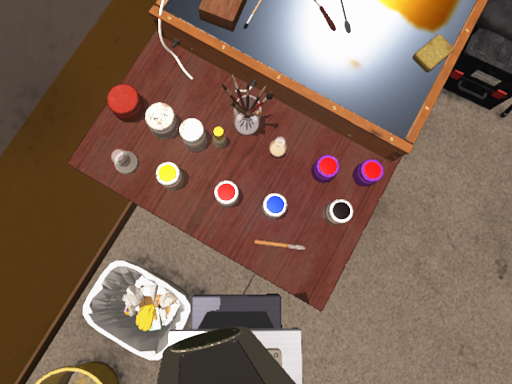

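The top view shows yellow (168,174), red (227,192), blue (275,205) and black (340,211) in clear jars. The red lids at (327,167) and (371,172) are on purple jars, so they are decoys, and the red pot at (124,97) has no white lid. I'll measure the four lids in both views and make a crop to confirm.

```bash
cat > h.py <<'E'
import numpy as np, cv2
from plant import *
def ray(d,u,v):
    R,t=np.array(d["R"]),np.array(d["t"])
    c=-R.T@t; r=R.T@np.array([(u-d["cx"])/d["fx"],(v-d["cy"])/d["fy"],1]); return c,r/np.linalg.norm(r)
def onz(c,r,z): return c+r*(z-c[2])/r[2]
def tri(a,b):
    A=np.zeros((3,3));B=np.zeros(3)
    for c,r in(a,b):
        P=np.eye(3)-np.outer(r,r);A+=P;B+=P@c
    p=np.linalg.solve(A,B); return p,[np.linalg.norm((np.eye(3)-np.outer(r,r))@(p-c)) for c,r in(a,b)]
def mask(f,col):
    h=cv2.cvtColor(f,cv2.COLOR_RGB2HSV).astype(int);H,S,V=h[...,0],h[...,1],h[...,2]
    m={'yellow':(abs(H-29)<7)&(S>140)&(V>130),'red':((H<6)|(H>174))&(S>160)&(V>130),'blue':(abs(H-113)<14)&(S>150)&(V>90),'black':(V<75)&(S<150)}[col]
    return m.astype(np.uint8)
def blob(f,col,uv,rad=14):
    n,l,st,ce=cv2.connectedComponentsWithStats(mask(f,col))
    o=[(np.hypot(*(ce[i]-uv)),i) for i in range(1,n) if st[i,4]>40]
    o=[x for x in o if x[0]<rad]
    if not o: return None
    i=min(o)[1]; return ce[i],st[i]
E
python3 - <<'E'
from h import *
T=snapshot("top");S=snapshot("scene")
g={'yellow':((168,174),(226,171)),'red':((227,192),(242,189)),'blue':((275,205),(261,209)),'black':((340,211),(302,237))}
for k,(a,b) in g.items():
    A=blob(T["frame"],k,a);B=blob(S["frame"],k,b)
    if A is None or B is None: print(k,A,B);continue
    ra,rb=ray(T,*A[0]),ray(S,*B[0])
    p,e=tri(ra,rb)
    print(k,A[0].round(1),A[1],B[0].round(1),B[1],'tri',p.round(4),np.round(e,4),'onz',onz(*ra,.0805).round(4),onz(*rb,.0805).round(4))
for n,uv in {'muller':(124,158),'cutterL':(256,242),'cutterR':(304,247),'yellowbottle':(219,131),'cork':(278,147),'purple1':(327,167),'purple2':(371,172),'white2':(192,130)}.items():
    print(n,onz(*ray(T,*uv),.07 if 'cut' not in n else .01).round(3))
c=cv2.resize(T["frame"][80:260,95:395],None,fx=2.6,fy=2.6,interpolation=2)
cv2.imwrite("pics/crop.png",c[:,:,::-1])
c=cv2.resize(S["frame"][130:280,180:380],None,fx=4,fy=4,interpolation=2)
cv2.imwrite("pics/crop2.png",c[:,:,::-1])
E
```

```text
yellow [167.1 172.7] [159 165  17  17 219] [224.6 168.5] [219 166  12   6  53] tri [0.517  0.1596 0.0786] [0.0005 0.0005] onz [0.517  0.159  0.0805] [0.514  0.1563 0.0805]
red [226.  191.6] [218 184  17  16 222] [241.2 187.3] [235 184  14   7  64] tri [0.4721 0.0217 0.0804] [0.0006 0.0006] onz [0.4726 0.0213 0.0805] [0.4714 0.0218 0.0805]
blue [275.  204.1] [267 196  17  17 221] [261. 207.] [254 204  15   7  88] tri [ 0.4432 -0.0926  0.0778] [0.0004 0.0004] onz [ 0.4432 -0.0926  0.0805] [ 0.4396 -0.096   0.0805]
black [341.  210.3] [333 203  17  16 207] [302.7 235.2] [294 231  18  10 130] tri [ 0.4286 -0.2466  0.079 ] [0.0004 0.0004] onz [ 0.4287 -0.2465  0.0805] [ 0.4263 -0.2479  0.0805]
muller [0.555 0.263 0.07 ]
cutterL [ 0.358 -0.051  0.01 ]
cutterR [ 0.346 -0.17   0.01 ]
yellowbottle [0.622 0.039 0.07 ]
cork [ 0.583 -0.103  0.07 ]
purple1 [ 0.534 -0.22   0.07 ]
purple2 [ 0.522 -0.326  0.07 ]
white2 [0.625 0.104 0.07 ]
```

View pics/crop2.png

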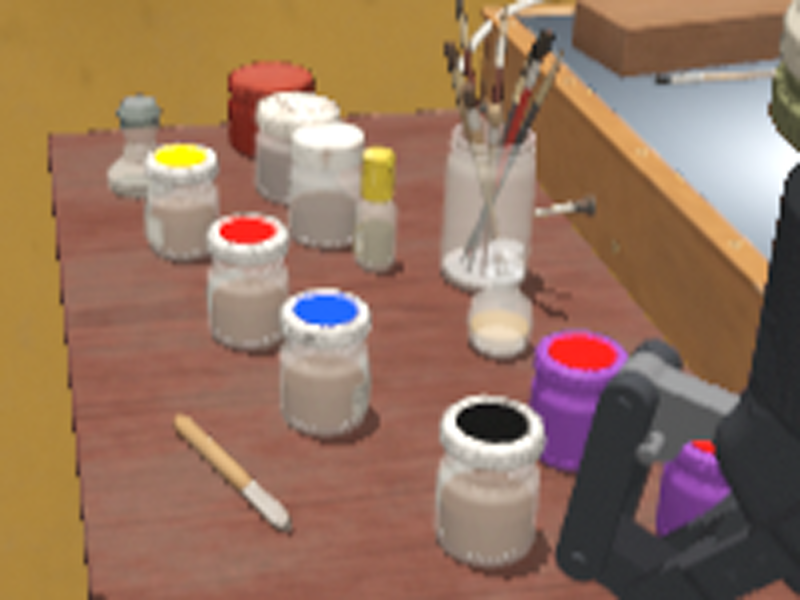

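View pics/crop.png

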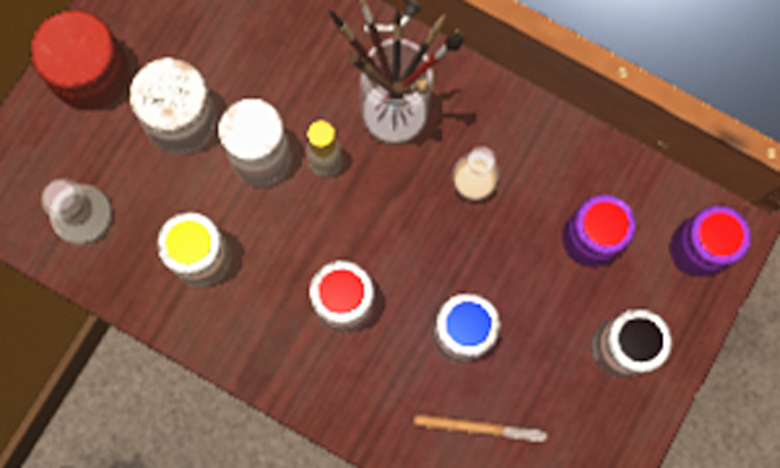

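Both views agree to within about 0.5 mm, and the lid tops come out at 78–80.5 mm, which fits 71.5 + 7–11 mm. In the crops, yellow, red, blue and black are on clear jars with white rims, and the other red lids are on purple jars. I'll shut the fingers and travel to yellow at the current height.

```bash
cat >> h.py <<'E'
from scipy.spatial.transform import Rotation as Ro
def delta(goal):
    s=read_state();w,x,y,z=s["eef_rot"];R=Ro.from_quat([x,y,z,w])
    print('t',s['t'],'pos',s['eef_pos'].round(4),'F',s['force'].round(2),'w',round(s['gripper_width'],3))
    print('tilt deg',np.degrees(np.arccos(-R.as_matrix()[2,2])).round(2),'cm:',(100*R.inv().apply(np.array(goal)-s["eef_pos"])).round(2))
E
python3 - <<'E'
from h import *
delta([.517,.1593,.231])
E
```

```text
t 0.25 pos [ 0.1795 -0.5723  0.2308] F [-0.76 -0.38 -0.17] w 1.0
tilt deg 0.05 cm: [ 5.409e+01 -5.971e+01  4.000e-02]
```

Call:
send_rows --deltas '[{"delta_rot":[0,0,0],"xyz":[2.5,-2.8,0],"jaw":1},{"delta_rot":[0,0,0],"xyz":[5,-5.5,0],"jaw":1},{"delta_rot":[0,0,0],"xyz":[7.5,-8.3,0],"jaw":1},{"delta_rot":[0,0,0],"xyz":[10,-11.1,0],"jaw":1},{"delta_rot":[0,0,0],"xyz":[12.5,-13.8,0],"jaw":1},{"delta_rot":[0,0,0],"xyz":[15,-16.6,0],"jaw":1},{"delta_rot":[0,0,0],"xyz":[17.5,-19.3,0],"jaw":1},{"delta_rot":[0,0,0],"xyz":[20,-22.1,0],"jaw":1},{"delta_rot":[0,0,0],"xyz":[22.5,-24.8,0],"jaw":1},{"delta_rot":[0,0,0],"xyz":[25,-27.6,0],"jaw":1},{"delta_rot":[0,0,0],"xyz":[27.5,-30.4,0],"jaw":1},{"delta_rot":[0,0,0],"xyz":[30,-33.1,0],"jaw":1}]' --newtons 20

```text
t: 1.25
eef_pos: [0.367, -0.1652, 0.2315]
eef_rot: [0.0, 0.989, 0.151, 0.0]
force: [0.4, -0.5, -0.1]
gripper_width: 0.002
```

```bash
python3 - <<'E'
from h import *
delta([.517,.1593,.231])
E
```

```text
t 1.25 pos [ 0.367  -0.1652  0.2315] F [ 0.39 -0.52 -0.06] w 0.002
tilt deg 0.05 cm: [ 24.01 -26.48   0.05]
```

Call:
send_rows --deltas '[{"delta_rot":[0,0,0],"xyz":[2.5,-2.8,0],"jaw":1},{"delta_rot":[0,0,0],"xyz":[5,-5.5,0],"jaw":1},{"delta_rot":[0,0,0],"xyz":[7.5,-8.3,0],"jaw":1},{"delta_rot":[0,0,0],"xyz":[10,-11.1,0],"jaw":1},{"delta_rot":[0,0,0],"xyz":[12.5,-13.8,0],"jaw":1},{"delta_rot":[0,0,0],"xyz":[15,-16.6,0],"jaw":1},{"delta_rot":[0,0,0],"xyz":[17.5,-19.3,0],"jaw":1},{"delta_rot":[0,0,0],"xyz":[20,-22.1,0],"jaw":1},{"delta_rot":[0,0,0],"xyz":[22.5,-24.8,0],"jaw":1},{"delta_rot":[0,0,0],"xyz":[24,-26.5,0],"jaw":1},{"delta_rot":[0,0,0],"xyz":[24,-26.5,0],"jaw":1},{"delta_rot":[0,0,0],"xyz":[24,-26.5,0],"jaw":1}]'

```text
t: 2.25
eef_pos: [0.5163, 0.1588, 0.2308]
eef_rot: [0.0, 0.988, 0.153, -0.001]
force: [-0.3, 0.0, 0.6]
gripper_width: 0.002
```

```bash
python3 - <<'E'
from h import *
delta([.517,.1593,.1])
d=snapshot("wrist");cv2.imwrite("pics/w1.png",d["frame"][:,:,::-1])
E
```

```text
t 2.25 pos [0.5163 0.1588 0.2308] F [-0.27  0.02  0.61] w 0.002
tilt deg 0.06 cm: [ 0.09 -0.03 13.08]
```

View pics/w1.png

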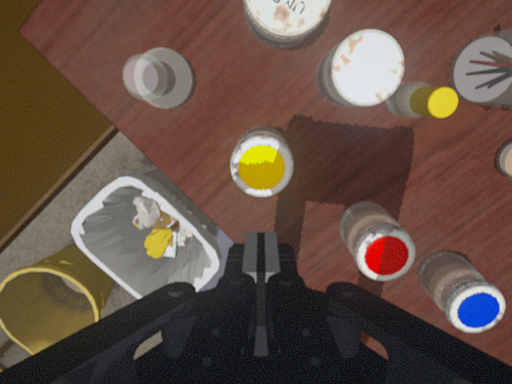

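The wrist view shows the yellow dab straight ahead of the shut fingers at (262,166). I'll check its position in this third view, then descend.

```bash
cat >> h.py <<'E'
def wristpt(col,uv,z,rad=40):
    s=read_state();d=snapshot("wrist");w,x,y,q=s["eef_rot"];R=Ro.from_quat([x,y,q,w]).as_matrix()
    M=np.array(d["T_tool_cam"]);b=blob(d["frame"],col,uv,rad);
    if b is None: print(col,None);return
    u,v=b[0]
    c=R@M[:3,3]+s["eef_pos"];r=R@M[:3,:3]@np.array([(u-d["cx"])/d["fx"],(v-d["cy"])/d["fy"],1])
    print(col,b[0].round(1),b[1],onz(c,r,z).round(4))
E
python3 - <<'E'
from h import *
wristpt('yellow',(262,166),.0795);wristpt('red',(386,255),.0795);wristpt('blue',(480,310),.0795)
E
```

```text
yellow [260.2 166.5] [ 238  145   46   44 1590] [0.5207 0.1593 0.0795]
red [384.6 254.1] [ 364  235   42   39 1254] [0.4747 0.0204 0.0795]
blue [476.7 308.6] [ 457  292   40   34 1060] [ 0.4465 -0.0918  0.0795]
```

Call:
send_rows --deltas '[{"delta_rot":[0,0,0],"xyz":[0.1,0,3],"jaw":1},{"delta_rot":[0,0,0],"xyz":[0.1,0,6],"jaw":1},{"delta_rot":[0,0,0],"xyz":[0.1,0,9],"jaw":1},{"delta_rot":[0,0,0],"xyz":[0.1,0,11.5],"jaw":1},{"delta_rot":[0,0,0],"xyz":[0.1,0,13],"jaw":1},{"delta_rot":[0,0,0],"xyz":[0.1,0,13],"jaw":1},{"delta_rot":[0,0,0],"xyz":[0.1,0,13],"jaw":1}]'

```text
t: 3.03
eef_pos: [0.5167, 0.1571, 0.101]
eef_rot: [0.0, 0.989, 0.151, -0.001]
force: [0.9, 0.2, -0.2]
gripper_width: -0.0
```

```bash
python3 - <<'E'
from h import *
delta([.517,.1593,.069])
E
```

```text
t 3.0333 pos [0.5167 0.1571 0.101 ] F [ 0.92  0.16 -0.16] w -0.0
tilt deg 0.1 cm: [ 0.1  -0.21  3.2 ]
```

All three views agree within 3–4 mm. The dab is 42 mm across, so that is good enough to press on. Next is a slow press.

Call:
send_rows --deltas '[{"delta_rot":[0,0,0],"xyz":[0.2,-0.1,0.6],"jaw":1},{"delta_rot":[0,0,0],"xyz":[0.2,-0.1,1.2],"jaw":1},{"delta_rot":[0,0,0],"xyz":[0.2,-0.1,1.5],"jaw":1},{"delta_rot":[0,0,0],"xyz":[0.2,-0.1,1.8],"jaw":1},{"delta_rot":[0,0,0],"xyz":[0.2,-0.1,2.0],"jaw":1},{"delta_rot":[0,0,0],"xyz":[0.2,-0.1,2.2],"jaw":1},{"delta_rot":[0,0,0],"xyz":[0.2,-0.1,2.4],"jaw":1},{"delta_rot":[0,0,0],"xyz":[0.2,-0.1,2.6],"jaw":1},{"delta_rot":[0,0,0],"xyz":[0.2,-0.1,2.7],"jaw":1},{"delta_rot":[0,0,0],"xyz":[0.2,-0.1,2.7],"jaw":1}]'

```text
t: 3.87
eef_pos: [0.5192, 0.1596, 0.0743]
eef_rot: [-0.0, 0.988, 0.151, 0.0]
force: [-0.2, -0.1, 2.9]
gripper_width: 0.0
```

```bash
python3 - <<'E'
from h import *
delta([.517,.1593,.069])
E
```

```text
t 3.8667 pos [0.5192 0.1596 0.0743] F [-0.18 -0.12  2.95] w 0.0
tilt deg 0.02 cm: [-0.22 -0.03  0.53]
```

Call:
send_rows --deltas '[{"delta_rot":[0,0,0],"xyz":[0,0,0.1],"jaw":1},{"delta_rot":[0,0,0],"xyz":[0,0,0.2],"jaw":1},{"delta_rot":[0,0,0],"xyz":[0,0,0.3],"jaw":1},{"delta_rot":[0,0,0],"xyz":[0,0,0.4],"jaw":1},{"delta_rot":[0,0,0],"xyz":[0,0,0.4],"jaw":1},{"delta_rot":[0,0,0],"xyz":[0,0,0.4],"jaw":1}]'

```text
t: 4.37
eef_pos: [0.5191, 0.1596, 0.0703]
eef_rot: [-0.0, 0.988, 0.151, 0.0]
force: [0.2, 0.6, 2.3]
gripper_width: 0.001
```

```bash
python3 - <<'E'
from h import *
delta([.517,.1593,.068])
E
```

```text
t 4.3667 pos [0.5191 0.1596 0.0703] F [0.18 0.63 2.34] w 0.001
tilt deg 0.01 cm: [-0.21 -0.03  0.23]
```

Call:
send_rows --deltas '[{"delta_rot":[0,0,0],"xyz":[0,0,0.1],"jaw":1},{"delta_rot":[0,0,0],"xyz":[0,0,0.2],"jaw":1},{"delta_rot":[0,0,0],"xyz":[0,0,0.2],"jaw":1},{"delta_rot":[0,0,0],"xyz":[0,0,0.2],"jaw":1}]'

```text
t: 4.7
eef_pos: [0.5192, 0.1596, 0.0686]
eef_rot: [-0.0, 0.988, 0.151, 0.0]
force: [-1.9, 0.0, 5.5]
gripper_width: -0.001
```

```bash
python3 - <<'E'
from h import *
delta([.517,.1593,.068])
E
```

```text
t 4.7 pos [0.5192 0.1596 0.0686] F [-1.89  0.02  5.45] w -0.001
tilt deg 0.02 cm: [-0.22 -0.03  0.06]
```

The force has risen to 5.5 N at 68.6 mm, so the lid has bottomed. I'll add 0.5 mm for margin and then lift.

Call:
send_rows --deltas '[{"delta_rot":[0,0,0],"xyz":[0,0,0.05],"jaw":1},{"delta_rot":[0,0,0],"xyz":[0,0,0.05],"jaw":1},{"delta_rot":[0,0,0],"xyz":[0,0,0.05],"jaw":1}]'

```text
t: 4.95
eef_pos: [0.5193, 0.1596, 0.0682]
eef_rot: [-0.0, 0.988, 0.151, 0.0]
force: [-1.7, -0.3, 6.5]
gripper_width: -0.002
```

Call:
send_rows --deltas '[{"delta_rot":[0,0,0],"xyz":[0,0,-0.2],"jaw":1},{"delta_rot":[0,0,0],"xyz":[0,0,-0.5],"jaw":1},{"delta_rot":[0,0,0],"xyz":[0,0,-1],"jaw":1},{"delta_rot":[0,0,0],"xyz":[0,0,-3],"jaw":1},{"delta_rot":[0,0,0],"xyz":[0,0,-6],"jaw":1},{"delta_rot":[0,0,0],"xyz":[0,0,-9],"jaw":1},{"delta_rot":[0,0,0],"xyz":[0,0,-9],"jaw":1},{"delta_rot":[0,0,0],"xyz":[0,0,-9],"jaw":1}]'

```text
t: 5.62
eef_pos: [0.5207, 0.1599, 0.1604]
eef_rot: [-0.0, 0.988, 0.151, 0.002]
force: [1.5, -0.4, -0.5]
gripper_width: -0.001
```

```bash
python3 - <<'E'
from h import *
delta([.474,.021,.16])
wristpt('yellow',(262,166),.0715,100);wristpt('red',(430,290),.0795,100)
d=snapshot("wrist");cv2.imwrite("pics/w2.png",d["frame"][:,:,::-1])
E
```

```text
t 5.6167 pos [0.5207 0.1599 0.1604] F [ 1.5  -0.35 -0.47] w -0.001
tilt deg 0.27 cm: [-8.610e+00  1.185e+01  1.000e-02]
yellow [260.9 194.5] [ 233  168   57   54 2430] [0.5205 0.1592 0.0715]
red [422.9 301. ] [ 393  282   54   43 1486] [0.4787 0.0193 0.0795]
```

View pics/w2.png

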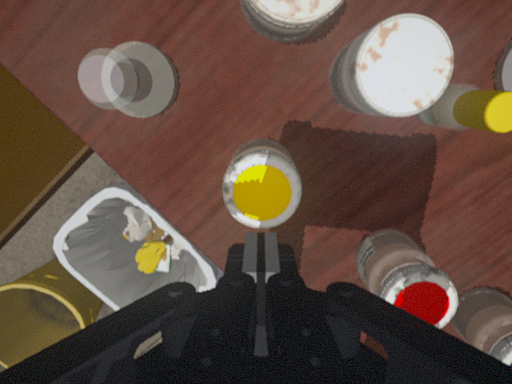

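Yellow stands upright and unmoved. Its force against height (5.5 N at 68.6 mm, 6.5 N at 68.2 mm) matches a home lid at 71.5 mm with the seal at 2 N/mm. Next is red.

Call:
send_rows --deltas '[{"delta_rot":[0,0,0],"xyz":[-1.7,2.4,0],"jaw":1},{"delta_rot":[0,0,0],"xyz":[-3.6,5.0,0],"jaw":1},{"delta_rot":[0,0,0],"xyz":[-5.7,7.8,0],"jaw":1},{"delta_rot":[0,0,0],"xyz":[-7.6,10.4,0],"jaw":1},{"delta_rot":[0,0,0],"xyz":[-8.6,11.9,0],"jaw":1},{"delta_rot":[0,0,0],"xyz":[-8.6,11.9,0],"jaw":1},{"delta_rot":[0,0,0],"xyz":[-8.6,11.9,0],"jaw":1}]'

```text
t: 6.35
eef_pos: [0.4716, 0.0197, 0.1565]
eef_rot: [-0.0, 0.989, 0.15, -0.001]
force: [0.4, 0.6, -0.6]
gripper_width: 0.002
```

```bash
python3 - <<'E'
from h import *
delta([.474,.021,.1])
wristpt('red',(262,194),.0795,60)
E
```

```text
t 6.35 pos [0.4716 0.0197 0.1565] F [ 0.42  0.57 -0.57] w 0.002
tilt deg 0.13 cm: [ 0.28 -0.05  5.65]
red [260. 194.] [ 230  166   61   57 2700] [0.4746 0.0207 0.0795]
```

Call:
send_rows --deltas '[{"delta_rot":[0,0,0],"xyz":[0.2,0,2],"jaw":1},{"delta_rot":[0,0,0],"xyz":[0.2,0,4],"jaw":1},{"delta_rot":[0,0,0],"xyz":[0.2,0,5.5],"jaw":1},{"delta_rot":[0,0,0],"xyz":[0.2,0,5.5],"jaw":1},{"delta_rot":[0,0,0],"xyz":[0.2,0,5.5],"jaw":1},{"delta_rot":[0,0,0],"xyz":[0.2,0,5.5],"jaw":1}]'

```text
t: 6.9
eef_pos: [0.475, 0.0216, 0.1035]
eef_rot: [-0.0, 0.988, 0.152, 0.0]
force: [-0.7, 0.7, -0.7]
gripper_width: -0.003
```

```bash
python3 - <<'E'
from h import *
delta([.474,.021,.0695])
E
```

```text
t 6.9 pos [0.475  0.0216 0.1035] F [-0.73  0.72 -0.72] w -0.003
tilt deg 0.02 cm: [-0.11  0.02  3.4 ]
```

Call:
send_rows --deltas '[{"delta_rot":[0,0,0],"xyz":[0,0,0.7],"jaw":1},{"delta_rot":[0,0,0],"xyz":[0,0,1.4],"jaw":1},{"delta_rot":[0,0,0],"xyz":[0,0,1.8],"jaw":1},{"delta_rot":[0,0,0],"xyz":[0,0,2.1],"jaw":1},{"delta_rot":[0,0,0],"xyz":[0,0,2.3],"jaw":1},{"delta_rot":[0,0,0],"xyz":[0,0,2.5],"jaw":1},{"delta_rot":[0,0,0],"xyz":[0,0,2.7],"jaw":1},{"delta_rot":[0,0,0],"xyz":[0,0,2.9],"jaw":1},{"delta_rot":[0,0,0],"xyz":[0,0,3.1],"jaw":1},{"delta_rot":[0,0,0],"xyz":[0,0,3.2],"jaw":1},{"delta_rot":[0,0,0],"xyz":[0,0,3.2],"jaw":1},{"delta_rot":[0,0,0],"xyz":[0,0,3.2],"jaw":1}]'

```text
t: 7.9
eef_pos: [0.4745, 0.0209, 0.0708]
eef_rot: [0.0, 0.988, 0.151, 0.0]
force: [-1.8, 0.3, 0.8]
gripper_width: 0.005
```

```bash
python3 - <<'E'
from h import *
delta([.474,.021,.068])
E
```

```text
t 7.9 pos [0.4745 0.0209 0.0708] F [-1.85  0.35  0.83] w 0.005
tilt deg 0.01 cm: [-0.05 -0.03  0.28]
```

Call:
send_rows --deltas '[{"delta_rot":[0,0,0],"xyz":[0,0,0.1],"jaw":1},{"delta_rot":[0,0,0],"xyz":[0,0,0.2],"jaw":1},{"delta_rot":[0,0,0],"xyz":[0,0,0.25],"jaw":1},{"delta_rot":[0,0,0],"xyz":[0,0,0.25],"jaw":1},{"delta_rot":[0,0,0],"xyz":[0,0,0.25],"jaw":1}]'

```text
t: 8.32
eef_pos: [0.4748, 0.0209, 0.0687]
eef_rot: [0.0, 0.988, 0.151, 0.0]
force: [-3.0, 0.0, 4.7]
gripper_width: -0.002
```

```bash
python3 - <<'E'
from h import *
delta([.474,.021,.068])
E
```

```text
t 8.3167 pos [0.4748 0.0209 0.0687] F [-3.01  0.05  4.69] w -0.002
tilt deg 0.03 cm: [-0.07 -0.04  0.07]
```

Call:
send_rows --deltas '[{"delta_rot":[0,0,0],"xyz":[0,0,0.08],"jaw":1},{"delta_rot":[0,0,0],"xyz":[0,0,0.08],"jaw":1},{"delta_rot":[0,0,0],"xyz":[0,0,0.08],"jaw":1}]'

```text
t: 8.57
eef_pos: [0.4748, 0.0209, 0.068]
eef_rot: [0.0, 0.988, 0.151, 0.0]
force: [-2.2, 1.3, 6.2]
gripper_width: -0.0
```

Call:
send_rows --deltas '[{"delta_rot":[0,0,0],"xyz":[0,0,-0.2],"jaw":1},{"delta_rot":[0,0,0],"xyz":[0,0,-0.5],"jaw":1},{"delta_rot":[0,0,0],"xyz":[0,0,-1],"jaw":1},{"delta_rot":[0,0,0],"xyz":[0,0,-3],"jaw":1},{"delta_rot":[0,0,0],"xyz":[0,0,-6],"jaw":1},{"delta_rot":[0,0,0],"xyz":[0,0,-9],"jaw":1},{"delta_rot":[0,0,0],"xyz":[0,0,-9],"jaw":1},{"delta_rot":[0,0,0],"xyz":[0,0,-9],"jaw":1}]'

```text
t: 9.23
eef_pos: [0.4763, 0.0207, 0.1601]
eef_rot: [0.001, 0.988, 0.151, 0.003]
force: [0.7, 0.3, -0.1]
gripper_width: -0.003
```

```bash
python3 - <<'E'
from h import *
wristpt('red',(262,194),.0715,60)
delta([.430,-.2465,.16])
E
```

```text
red [259.1 195.5] [ 231  169   57   54 2373] [0.4752 0.021  0.0715]
t 9.2833 pos [0.4751 0.0208 0.1582] F [-0.92  0.75  0.09] w 0.001
tilt deg 0.11 cm: [-12.3   24.16  -0.19]
```

Red is home: 6.2 N at 68.0 mm, and the jar hasn't moved. Next is black, passing 8 cm above the blue lid.

Call:
send_rows --deltas '[{"delta_rot":[0,0,0],"xyz":[-1.5,3.0,0],"jaw":1},{"delta_rot":[0,0,0],"xyz":[-3.2,6.3,0],"jaw":1},{"delta_rot":[0,0,0],"xyz":[-4.9,9.6,0],"jaw":1},{"delta_rot":[0,0,0],"xyz":[-6.6,13.0,0],"jaw":1},{"delta_rot":[0,0,0],"xyz":[-8.3,16.3,0],"jaw":1},{"delta_rot":[0,0,0],"xyz":[-10,19.6,0],"jaw":1},{"delta_rot":[0,0,0],"xyz":[-11.4,22.4,0],"jaw":1},{"delta_rot":[0,0,0],"xyz":[-12.3,24.2,0],"jaw":1},{"delta_rot":[0,0,0],"xyz":[-12.3,24.2,0],"jaw":1},{"delta_rot":[0,0,0],"xyz":[-12.3,24.2,0],"jaw":1},{"delta_rot":[0,0,0],"xyz":[-12.3,24.2,0],"jaw":1}]'

```text
t: 10.2
eef_pos: [0.4289, -0.2459, 0.1561]
eef_rot: [-0.001, 0.989, 0.151, -0.001]
force: [-0.3, 0.0, 0.4]
gripper_width: -0.002
```

```bash
python3 - <<'E'
from h import *
delta([.430,-.2465,.1])
wristpt('black',(262,194),.0795,40)
d=snapshot("wrist");cv2.imwrite("pics/w3.png",d["frame"][:,:,::-1])
E
```

```text
t 10.2 pos [ 0.4289 -0.2459  0.1561] F [-0.26  0.04  0.36] w -0.002
tilt deg 0.15 cm: [0.09 0.1  5.61]
black [272.  216.4] [242 194  52  31 245] [ 0.4192 -0.2574  0.0795]
```

View pics/w3.png

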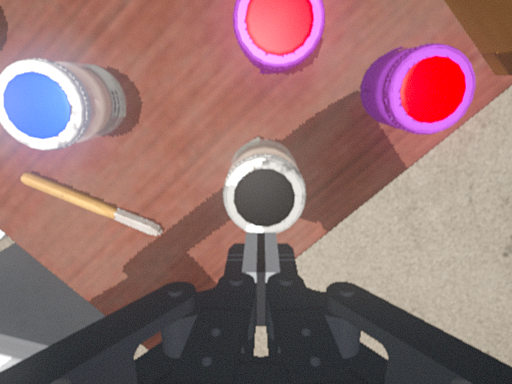

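In the wrist view the black dab is at (264,197), in front of the fingers at the same offset as the red and yellow dabs. The dark mask caught only part of it, so I'm using the eye reading together with the two-view triangulation. Going down now.

Call:
send_rows --deltas '[{"delta_rot":[0,0,0],"xyz":[0.1,0.1,2],"jaw":1},{"delta_rot":[0,0,0],"xyz":[0.1,0.1,4],"jaw":1},{"delta_rot":[0,0,0],"xyz":[0.1,0.1,5.5],"jaw":1},{"delta_rot":[0,0,0],"xyz":[0.1,0.1,5.5],"jaw":1},{"delta_rot":[0,0,0],"xyz":[0.1,0.1,5.5],"jaw":1},{"delta_rot":[0,0,0],"xyz":[0.1,0.1,5.5],"jaw":1}]'

```text
t: 10.8
eef_pos: [0.4314, -0.2472, 0.1035]
eef_rot: [0.0, 0.988, 0.152, 0.0]
force: [-0.1, -0.1, 0.9]
gripper_width: -0.001
```

```bash
python3 - <<'E'
from h import *
delta([.430,-.2465,.0695])
E
```

```text
t 10.8 pos [ 0.4314 -0.2472  0.1035] F [-0.12 -0.08  0.92] w -0.001
tilt deg 0.06 cm: [-0.12 -0.11  3.4 ]
```

Call:
send_rows --deltas '[{"delta_rot":[0,0,0],"xyz":[0,0,0.7],"jaw":1},{"delta_rot":[0,0,0],"xyz":[0,0,1.4],"jaw":1},{"delta_rot":[0,0,0],"xyz":[0,0,1.8],"jaw":1},{"delta_rot":[0,0,0],"xyz":[0,0,2.1],"jaw":1},{"delta_rot":[0,0,0],"xyz":[0,0,2.3],"jaw":1},{"delta_rot":[0,0,0],"xyz":[0,0,2.5],"jaw":1},{"delta_rot":[0,0,0],"xyz":[0,0,2.7],"jaw":1},{"delta_rot":[0,0,0],"xyz":[0,0,2.9],"jaw":1},{"delta_rot":[0,0,0],"xyz":[0,0,3.1],"jaw":1},{"delta_rot":[0,0,0],"xyz":[0,0,3.2],"jaw":1},{"delta_rot":[0,0,0],"xyz":[0,0,3.3],"jaw":1},{"delta_rot":[0,0,0],"xyz":[0,0,3.3],"jaw":1}]'

```text
t: 11.8
eef_pos: [0.4308, -0.2475, 0.0695]
eef_rot: [0.0, 0.988, 0.151, 0.0]
force: [-1.9, 0.8, 3.4]
gripper_width: 0.003
```

Call:
send_rows --deltas '[{"delta_rot":[0,0,0],"xyz":[0,0,0.1],"jaw":1},{"delta_rot":[0,0,0],"xyz":[0,0,0.15],"jaw":1},{"delta_rot":[0,0,0],"xyz":[0,0,0.15],"jaw":1},{"delta_rot":[0,0,0],"xyz":[0,0,0.15],"jaw":1}]'

```text
t: 12.13
eef_pos: [0.4309, -0.2476, 0.0684]
eef_rot: [0.0, 0.988, 0.151, 0.0]
force: [-2.0, 1.3, 5.9]
gripper_width: -0.0
```

Black has reached 5.9 N at 68.4 mm. A touch more, then lift clear.

Call:
send_rows --deltas '[{"delta_rot":[0,0,0],"xyz":[0,0,0.05],"jaw":1},{"delta_rot":[0,0,0],"xyz":[0,0,0.05],"jaw":1},{"delta_rot":[0,0,0],"xyz":[0,0,0.05],"jaw":1}]'

```text
t: 12.38
eef_pos: [0.431, -0.2476, 0.068]
eef_rot: [0.0, 0.988, 0.151, 0.0]
force: [-2.9, 1.9, 6.1]
gripper_width: 0.005
```

Call:
send_rows --deltas '[{"delta_rot":[0,0,0],"xyz":[0,0,-0.2],"jaw":1},{"delta_rot":[0,0,0],"xyz":[0,0,-0.5],"jaw":1},{"delta_rot":[0,0,0],"xyz":[0,0,-1],"jaw":1},{"delta_rot":[0,0,0],"xyz":[0,0,-3],"jaw":1},{"delta_rot":[0,0,0],"xyz":[0,0,-6],"jaw":1},{"delta_rot":[0,0,0],"xyz":[0,0,-9.5],"jaw":1},{"delta_rot":[0,0,0],"xyz":[0,0,-13],"jaw":1},{"delta_rot":[0,0,0],"xyz":[-2,3,-16],"jaw":1},{"delta_rot":[0,0,0],"xyz":[-4,6,-16],"jaw":1},{"delta_rot":[0,0,0],"xyz":[-6,9,-16],"jaw":1},{"delta_rot":[0,0,0],"xyz":[-8,12,-16],"jaw":1},{"delta_rot":[0,0,0],"xyz":[-10,15,-16],"jaw":1}]'

```text
t: 13.38
eef_pos: [0.3797, -0.4223, 0.2282]
eef_rot: [0.001, 0.988, 0.151, 0.0]
force: [0.7, 0.3, -0.8]
gripper_width: -0.0
```

Call:
send_rows --deltas '[{"delta_rot":[0,0,0],"xyz":[-2,3,0],"jaw":1},{"delta_rot":[0,0,0],"xyz":[-4,6,0],"jaw":1},{"delta_rot":[0,0,0],"xyz":[-5,7,0],"jaw":1},{"delta_rot":[0,0,0],"xyz":[-5,7,0],"jaw":1},{"delta_rot":[0,0,0],"xyz":[-5,7,0],"jaw":1}]'

```text
t: 13.8
eef_pos: [0.353, -0.5024, 0.2271]
eef_rot: [-0.0, 0.989, 0.151, -0.0]
force: [0.1, 0.2, 0.1]
gripper_width: 0.005
```

```bash
python3 - <<'E'
from h import *
delta([.2,-.5,.2])
T=snapshot("top");S=snapshot("scene")
g={'yellow':((168,174),(226,171)),'red':((227,192),(242,189)),'blue':((275,205),(261,209)),'black':((340,211),(302,237))}
for k,(a,b) in g.items():
    A=blob(T["frame"],k,a);B=blob(S["frame"],k,b)
    if A is None or B is None: print(k,A,B);continue
    p,e=tri(ray(T,*A[0]),ray(S,*B[0]))
    print(k,A[0].round(1),B[0].round(1),'tri',p.round(4),np.round(e,4))
v=np.hstack([cv2.resize(T["frame"],(400,300)),cv2.resize(S["frame"],(400,300))])
cv2.imwrite("pics/end.png",v[:,:,::-1])
c=cv2.resize(S["frame"][130:280,180:380],None,fx=4,fy=4,interpolation=2)
cv2.imwrite("pics/end2.png",c[:,:,::-1])
E
```

```text
t 13.8 pos [ 0.353  -0.5024  0.2271] F [0.09 0.24 0.12] w 0.005
tilt deg 0.06 cm: [-14.54  -4.78   2.71]
yellow [167.6 173.5] [224.7 170.7] tri [0.517  0.1596 0.0712] [0.0003 0.0003]
red [226.  192.3] [241.4 190.6] tri [0.4722 0.0217 0.07  ] [0.0004 0.0004]
blue [275.  204.1] [261. 207.] tri [ 0.4432 -0.0926  0.0778] [0.0004 0.0004]
black [340.  210.7] [302.3 238.8] tri [ 0.4285 -0.2465  0.0696] [0.0005 0.0005]
```

View pics/end.png

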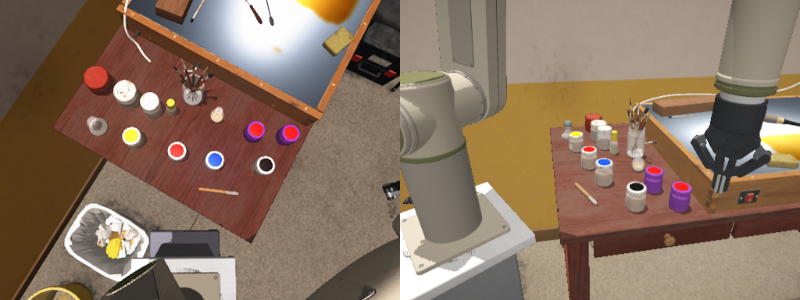

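View pics/end2.png

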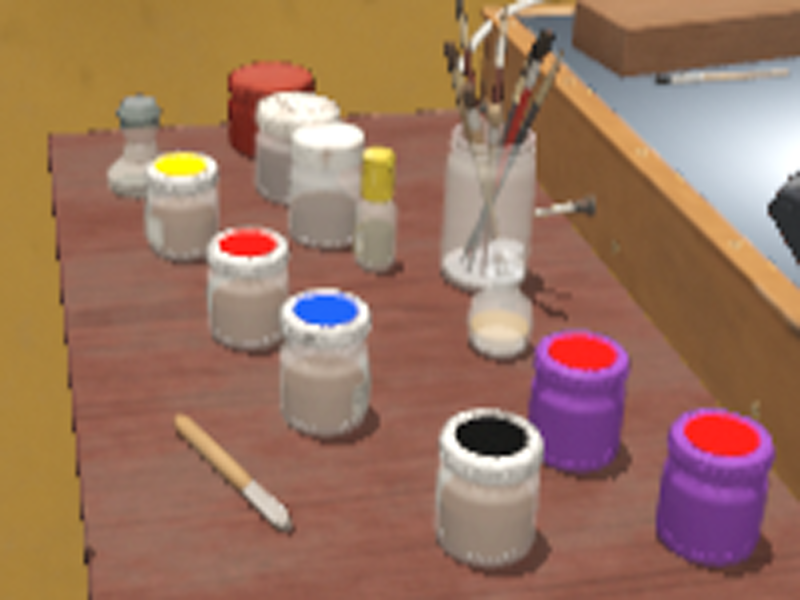

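The three lids now measure 71.2, 70.0 and 69.6 mm. All are about 71.5 within the 2 mm calibration, and blue is unchanged at 77.8 mm. The jars and the other things stand where they did, and the arm is clear.

```bash
python3 -c "
from plant import *
print(hand_in())"
```

```text
the job is handed in; nothing more can be done
None
```

I tapped the yellow, red and black lids down in that order with the shut fingertips, lifted clear and handed the job in at about 14 s; the hand-in gave no verdict.

- **Lids home:** Each press ended at 6.1–6.5 N with the fingertips at about 68 mm, which fits a home lid with the seal squeezed about 3 mm. The force had gone well past the 2.5 N at which a lid slides.
- **Heights afterwards:** By two-view measurement the tops are at 71.2 mm (yellow), 70.0 mm (red) and 69.6 mm (black), after dropping 7.4, 10.4 and 9.4 mm. The home height is 71.5 mm, so red and black read 1.5–2 mm low, within the camera calibration.
- **Blue and the rest:** The blue lid is unchanged at 77.8 mm, about 6 mm up. The jars moved less than 1 mm, and by eye the muller, bottle and cutter look undisturbed in the last pictures.
- **Checks that disagreed:**
  - The wrist camera put the yellow, red and blue lids 3–4 mm from the two-view positions, which was harmless on a 42 mm dab.
  - The black colour mask failed in the wrist view, so I used the two-view position and the picture by eye.
  - A sideways force of 2–3.5 N showed while pressing, but no jar moved.

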